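# Hold a truck rear lamp on its gasket for the screws

## Task

The blue spray can has been left in the way in front of the lamp carrier: set it down upright in the free part of the steel tray, without dropping it, and let go. Then lift the rear lamp by its two narrow sides and be my third hand: press its black back squarely onto the black sponge gasket on the carrier, amber part up, edges lined up with the gasket's, with a steady push of about 10 N that squeezes the gasket without crushing it; I will drive the screws from behind. Finish while still holding the lamp there in the air with that push, and leave everything else on the bench where it is.

Things in the scene. Friction and masses are not known exactly. Their poses are not given: they have to be found in the camera images.
- lamp_centre (a point): Centre of the loose rear lamp: an upright block 58 mm wide (its x), 42 deep (its y), 90 high (its z), about 0.2 kg. It starts standing on the bench, this point 45 mm up. Its -y side is the lens (red below, amber on top), its +y side the flat black back with two brass inserts. Grip it by its plain parallel x sides, 58 mm apart.
- lamp_back (a point): Centre of the lamp's flat black back, 21 mm from the lamp's centre along its +y; same axes as the lamp.
- carrier: Fixed lamp carrier: upright grey steel plate 120 mm wide (its x), 4 thick, top edge 156 mm above the bench, on a heavy red base behind it (170 wide, reaching 153 mm to +y). Origin on the bench under the middle of the plate's front face. Its +y points into the plate: the front, with the gasket, faces its -y, over bare bench.
- gasket: Black sponge gasket on the carrier's front, 58 (its x) by 90 mm high like the lamp's back, 15 mm thick. Origin at the centre of its free face, at rest 15 mm in front of the plate, 105 mm above the bench; axes as the carrier's. Springs back along its y: 1.8 N per mm (10 N at 5.5 mm); this point moves with it. Crushed above 20 N. The lamp goes on it centre to centre, axes alike.
- can_centre (a point): Centre (half-way up) of the blue spray can with a yellow cap: 52 mm across, blue body 96 mm high, 120 mm with the cap (38 mm across), about 0.25 kg. It stands upright in front of the carrier at the start, so this point is 60 mm up.
- tray: Fixed low steel tray, 230 mm (its x) by 140 mm (its y), rim 14 mm high, walls and floor 3 mm thick. Origin on the bench under its middle. Its -x half holds the bottle, its +x half is free.
- bottle: White bottle with red cap, 54 mm across, 150 mm high, standing in the -x half of the tray, about 58 mm from the tray's middle; stays there. Origin at the centre of its underside.
- grease: Yellow grease jar with red lid, 68 mm across, 75 mm high; stays. Origin at the centre of its underside.
- hubcover: Chrome wheel-hub cover, 194 mm across, 80 mm high; stays. Origin at the centre of its underside.
- screwdriver: Screwdriver lying on the bench; stays.
- dish: Small round steel dish with screws, 100 mm across, 22 mm high; stays. Origin at the centre of its underside.
Mind the look-alikes: they are no part of the job. What is shaped like the part that bears lamp_centre but purple is not meant.

How it is judged:
On the way, in this order (a step that is already met when the one before it is completed fails the run):
1. the spray can stands upright in the tray, let go (x of can_centre in the frame of tray between -0.086 and 0.086 m and y of can_centre in the frame of tray between -0.042 and 0.042 m and z of can_centre in the frame of tray between 0.058 and 0.068 m and angle between can_centre's own z axis and vertical below 0.1 rad and contact force between the fingers and can below 0.1 N and linear speed of can below 0.03 m/s), for 0.2 s.
2. the lamp is lifted off the bench in the gripper (height (world z) of lamp_centre above 0.065 m and contact force between the fingers and lamp above 2 N), for 0.2 s.
At the end, for the whole second after the job is handed in: Can upright in the tray, inside its rim, let go. Lamp held by the fingers off the bench, on the gasket within 7 mm sideways and in height, square and upright within 0.12 rad, still, pressing the gasket with 5 to 16 N through the last second (all of step 1 and contact force between lamp and gasket between 5 and 16 N and contact force between the fingers and lamp above 2 N and x of lamp_centre in the frame of gasket between -0.007 and 0.007 m and z of lamp_centre in the frame of gasket between -0.007 and 0.007 m and y of lamp_back in the frame of carrier between -0.02 and 0 m and angle between lamp_centre's own z axis and vertical below 0.12 rad and angle between the y axis of lamp_centre and the y axis of gasket, either way round below 0.12 rad and linear speed of lamp below 0.01 m/s); the arm keeps its last pose, push and grip.
It fails at once if the gasket is crushed (pressed with more than 20 N) (contact force between anything else and gasket above 20 N).
It fails at once if the spray can tips (angle between can_centre's own z axis and vertical above 0.5 rad).
It fails at once if the spray can is dropped (linear speed of can above 0.5 m/s and contact force between the fingers and can below 0.1 N).
It fails at once if the lamp falls over (angle between lamp_centre's own z axis and vertical above 0.7 rad).
It fails at once if something else on the bench is moved (distance of any of bottle, grease, hubcover, screwdriver, dish from where it was at the start of the episode above 0.015 m).
It also fails if it takes over 67 s, if anything falls off the work surface, if the arm or the gripper's body presses on something with over 40 N, if the wrist force passes 120 N, or if a joint passes its speed limit or range.

## Robot

A 6-joint arm with a two-finger parallel gripper is mounted at the origin on the work surface. World frame = base frame: x ahead of the robot, y to its left, z up, the work surface at z = 0. Lengths are in m, angles in rad, forces in N, time in s.
With the tool pointing down it reaches from about 0.35 to 0.975 m from the base axis. Payload 4.9 kg.
Tool frame: the origin (TCP) lies on the front face of the gripper's body, between the roots of the fingers; the fingertips stand 73 mm ahead of it and the grasp point (between the pads) lies 54 mm ahead of it (tip_extent is the distance from the TCP to the fingertips, in m); y points along the fingers, x is the direction in which the jaws open and shut, and the axes are right-handed (so a half turn about y gives the same grasp; the last joint's range is limited). The gripper opens to 85 mm and grips with 20 to 120 N. Pads are 22 mm wide; open, the fingers measure 114 mm over their backs; the gripper's body (76 mm by 85 mm) begins 54 mm behind the grasp point. The pads swing forward as they close: fully open they stand 13 mm farther back than shut.
Start: joints at [-1.33, 0.053, 1.613, -0, 1.476, -0.119], TCP at [0.22, -0.585, 0.304] pointing down, gripper open.
Joint ranges: [-3.01, 3.01], [-1.01, 2.22], [0.06, 2.58], [-1.02, 4.17], [0.09, 2.62], [-3.14, 3.14]. Speed limits (rad/s): [2.57, 2.57, 3.14, 3.14, 3.14, 3.14].

## Interface

Orientations are given as a unit quaternion [w, x, y, z].
In Python, from plant import state, grab_frame, camera_info, job_done, tip_extent gives the robot as it stands.
- The arm moves only by the tool carry_out, never from a script. Its argument "rows" is a list that holds one entry, the list of rows, each a list of 7 numbers: the turn, a rotation vector about the world's x, y, z as a fraction of full scale, then the shift along the world's x, y, z as a fraction of full scale, then the finger opening in mm, from 0 to 85.4. A call has 1 to 5 rows; each row shifts and turns the commanded pose from where the row before left it; what a row does not reach is not made up. Full scale, the value 1, is 40 mm for a shift and 4 degrees for a turn. A row lasts 1/10 s, in which the tool goes at most 50 mm and 8.59 degrees, less where a joint would pass 70% of its speed; a pose out of reach is approached as far as the arm can. A call with a number of a shift or a turn outside -1 to 1 is refused whole. A call with a gripper value outside its range is refused whole. The fingers move at their own pace and stop on an object; the grip force is fixed at half the most. Time passes only in rows, so rows that do not move let the fingers close. It gives the time, the measured TCP pose, the force and the opening at its end, in the units of the state.
- state(): the state, without advancing time (a new reading comes with each control period).
- grab_frame(name): name is "side" or "top" or "wrist"; returns the picture (480x640x3 uint8, blue, green, red); there is no depth.
- camera_info(name): a dict with "intrinsics" (3x3 intrinsics, pixels), "k1" (the pictures are not rectified: a ray, as slopes to the right and down, at radius r is drawn at 1 + k1 r^2 times it, then the intrinsics apply), "xyz" and "rotation" of the camera in the world; the wrist camera has in their place "tool_from_camera" (4x4, takes a point from camera to tool coordinates, whose origin is the TCP and whose axes are the tool frame's). Camera axes: x right, y down, z forward; pixel columns grow to the right and rows downward; lengths in m; the calibration is good to about 2 mm. A picture is of the moment at which its call begins: read the wrist's pose just before it. camera_info takes no time and is no camera call.
- job_done(): hands the job in, once; it reports no verdict.
The state is a dict: "time": time; "joint_pos": joint angles; "joint_vel": joint speeds; "joint_efforts": joint torques, N m; "tool_pos": TCP position; "tool_rot": TCP orientation; "contact_force": force on the tool from outside, world axes, zero at the start; "ft_torque": the same for the moment, N m; "gripper_width": opening from 0.0 (shut) to 1.0 (fully open).
Only numpy, scipy, OpenCV 4.12 (cv2) and the standard library are available. Lean on these libraries where they do the work, as an engineer would, in place of code of your own. Each camera call takes 0.05 s, during which the arm holds its last target.

## Working session

There is one attempt and no reset: what is moved stays moved. The work goes in short steps, Python scripts to look and compute and a tool call to move; the robot and the scene stay as the last step left them, time stands still between calls to the robot, and variables do not carry over. Pictures are saved under pics/ and viewed, and the job is handed in when it is done.

Besides the shell and the picture viewer there is one more tool, called after "Call:" as name([rows], argument=value, ...), one row to a line, values as JSON. carry_out: Moves the arm, as the interface text tells. Shift numbers are shares of 40 mm and turn numbers shares of 4 degrees, none past 1 either way. Its arguments: {"type":"object","properties":{"rows":{"type":"array"}},"required":["rows"]}

```bash
mkdir -p pics; ls; cat > h.py <<'E'
import sys; sys.path.insert(0,'.')
import numpy as np, cv2
from plant import state, grab_frame, camera_info, tip_extent
from scipy.spatial.transform import Rotation as R
def q2R(q): return R.from_quat([q[1],q[2],q[3],q[0]]).as_matrix()
def cam(name,st=None):
    c=camera_info(name); K=np.array(c['intrinsics']);k1=c['k1']
    if name=='wrist':
        T=np.array(c['tool_from_camera']); Rt=q2R(st['tool_rot']); 
        return K,k1,Rt@T[:3,:3],Rt@T[:3,3]+np.array(st['tool_pos'])
    r=np.array(c['rotation']); 
    if r.shape!=(3,3): r=q2R(r)
    return K,k1,r,np.array(c['xyz'])
def ray(C,u,v):
    K,k1,Rw,t=C
    p=cv2.undistortPoints(np.array([[[u,v]]],float),K,np.array([k1,0,0,0,0.]))[0,0]
    d=Rw@np.array([p[0],p[1],1]); return t,d
def onz(C,u,v,z):
    t,d=ray(C,u,v); return t+d*(z-t[2])/d[2]
def proj(C,P):
    K,k1,Rw,t=C; P=np.atleast_2d(P)
    rv=cv2.Rodrigues(Rw.T)[0]
    return cv2.projectPoints(P.astype(float),rv,-Rw.T@t,K,np.array([k1,0,0,0,0.]))[0][:,0]
E
python3 - <<'E'
from h import *
s=state();print(s)
print(tip_extent if not callable(tip_extent) else tip_extent())
for n in ['side','top','wrist']:
    s=state();im=grab_frame(n);cv2.imwrite(f'pics/{n}0.png',im);print(n,camera_info(n))
E
```

```text
pics
{'time': 0.0, 'joint_pos': array([-1.32997867e+00,  5.33554575e-02,  1.61429164e+00,  3.24370975e-05,
        1.47599043e+00, -1.18974290e-01]), 'joint_vel': array([-0.00167097, -0.00163579,  0.00044908,  0.00034484, -0.00085662,
        0.00063011]), 'joint_efforts': array([-2.99965352e-03, -3.93679476e+01, -3.70176888e+01, -4.23444826e-04,
        6.96271862e-03, -1.79514200e-05]), 'tool_pos': array([ 0.21995825, -0.58451231,  0.30266514]), 'tool_rot': array([ 0.58188153, -0.58090615,  0.40300206, -0.4019344 ]), 'contact_force': array([ 0.49482634, -0.76969205, -0.71788046]), 'ft_torque': array([ 0.04939527, -0.01883468, -0.0272929 ]), 'gripper_width': 1.004550377447735}
0.0726
side {'intrinsics': array([[485.77708546,   0.        , 321.3322923 ],
       [  0.        , 485.77708546, 245.51726638],
       [  0.        ,   0.        ,   1.        ]]), 'k1': -0.09450098643435761, 'xyz': array([ 0.53937655, -0.77521835,  0.63541791]), 'rotation': array([-0.46122249,  0.88702464, -0.01929649,  0.00942022])}
top {'intrinsics': array([[615.54392635,   0.        , 328.6331597 ],
       [  0.        , 615.54392635, 245.03043185],
       [  0.        ,   0.        ,   1.        ]]), 'k1': 0.01650696239432258, 'xyz': array([ 0.50102069, -0.01455304,  1.2147052 ]), 'rotation': array([ 0.03595837, -0.69889515,  0.71384581, -0.02601406])}
wrist {'intrinsics': array([[355.55686298,   0.        , 316.111066  ],
       [  0.        , 355.55686298, 246.39872574],
       [  0.        ,   0.        ,   1.        ]]), 'k1': -0.06723265564123873, 'tool_from_camera': array([[ 9.99999951e-01, -1.45121967e-04, -2.77438614e-04,
         3.24890363e-04],
       [ 2.29696208e-04, -2.62131239e-01,  9.65032207e-01,
        -6.96146223e-02],
       [-2.12772700e-04, -9.65032223e-01, -2.62131193e-01,
         6.62564235e-02],
       [ 0.00000000e+00,  0.00000000e+00,  0.00000000e+00,
         1.00000000e+00]])}
```

View pics/side0.png

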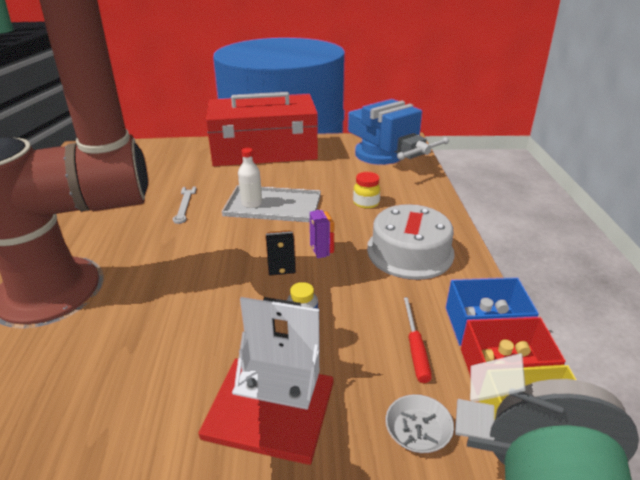

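View pics/top0.png

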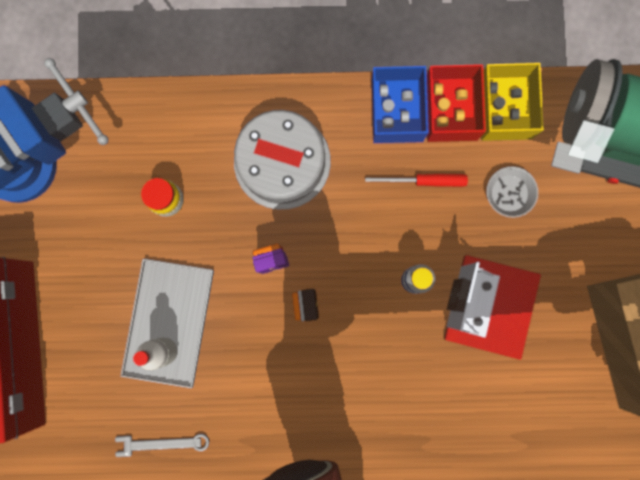

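View pics/wrist0.png

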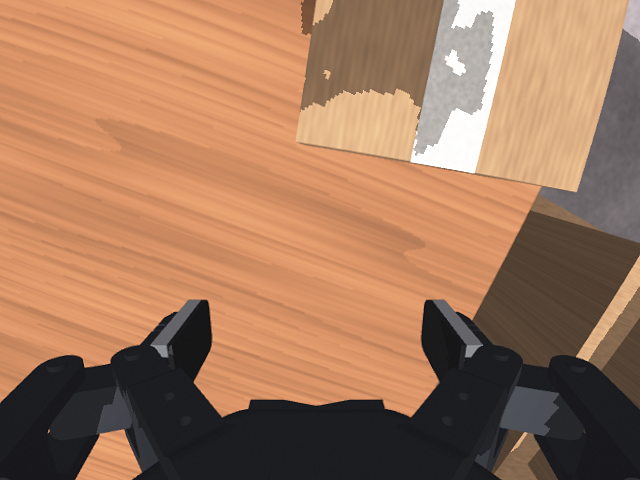

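```bash
python3 - <<'E'
import cv2,numpy as np
t=cv2.imread('pics/top0.png'); s=cv2.imread('pics/side0.png')
a=cv2.resize(t[230:370,240:440],(800,560),interpolation=cv2.INTER_CUBIC);cv2.imwrite('pics/c1.png',a)
a=cv2.resize(t[240:370,390:560],(785,600),interpolation=cv2.INTER_CUBIC);cv2.imwrite('pics/c2.png',a)
a=cv2.resize(t[250:395,110:225],(476,600),interpolation=cv2.INTER_CUBIC);cv2.imwrite('pics/c3.png',a)
a=cv2.resize(s[190:340,220:360],(560,600),interpolation=cv2.INTER_CUBIC);cv2.imwrite('pics/c4.png',a)
E
```

```text
(no output)
```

View pics/c1.png

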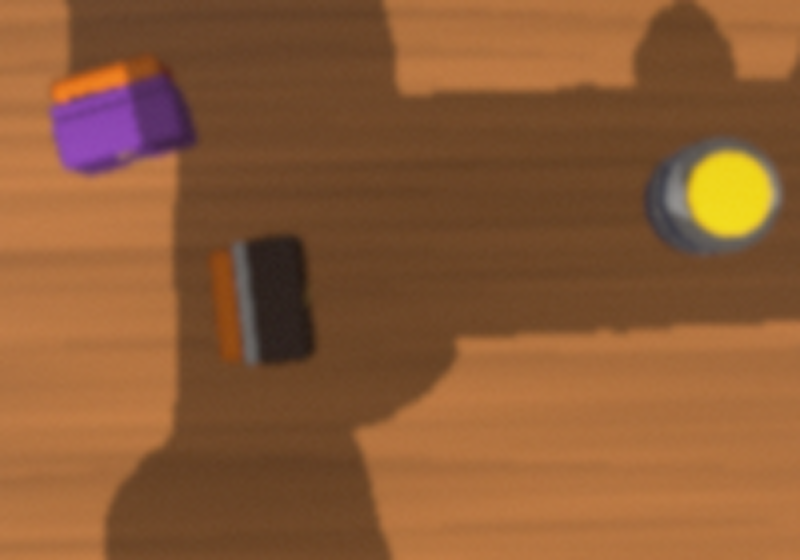

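View pics/c2.png

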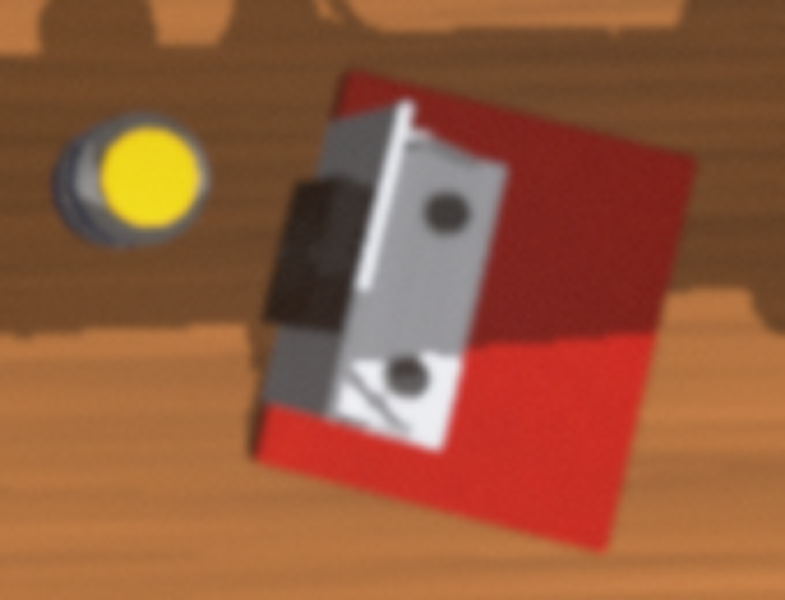

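View pics/c3.png

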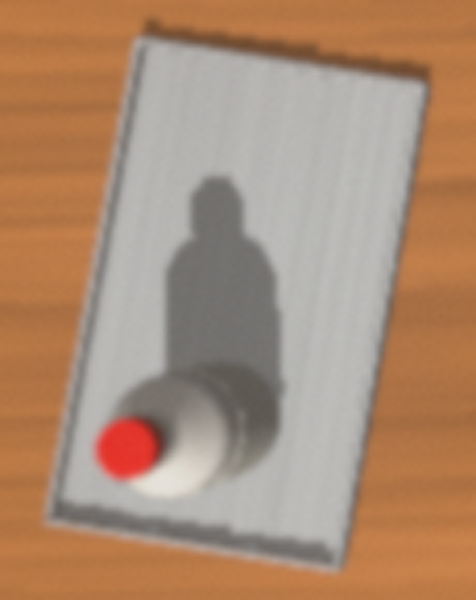

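View pics/c4.png

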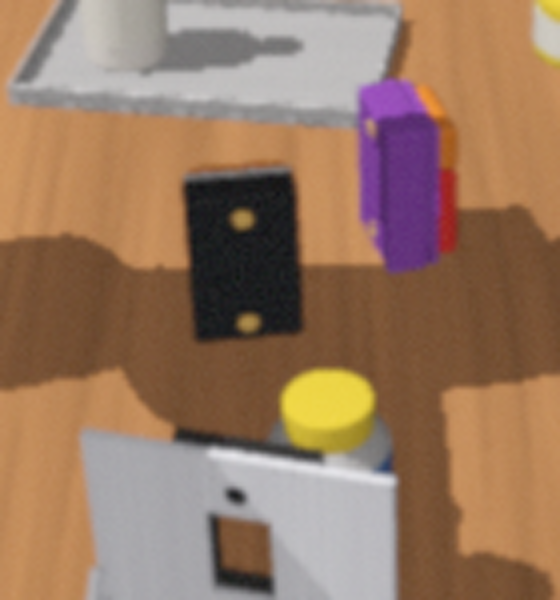

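```bash
python3 - <<'E'
from h import *
s=state();print(q2R(s['tool_rot']).round(3))
C=cam('top')
c2=lambda p:(390+p[0]/4.615-.4,240+p[1]/4.615-.4)
c1=lambda p:(240+p[0]/4-.4,230+p[1]/4-.4)
c3=lambda p:(110+p[0]/4.139-.4,250+p[1]/4.139-.4)
def show(n,f,ps,z):
    P=np.array([onz(C,*f(p),z) for p in ps]);print(n,(P[:,:2]*1000).round(1).tolist());return P
P=show('tray',c3,[(143,38),(428,82),(342,568),(47,522)],.014);print(P.mean(0))
d=P[0]-P[3]+P[1]-P[2];print('tray yaw of x',np.degrees(np.arctan2(d[1],d[0])),np.linalg.norm(d)/2,np.linalg.norm(P[0]-P[1]))
P=show('plate',c2,[(403,103),(329,412)],.156);print(P.mean(0));d=P[0]-P[1];print(np.degrees(np.arctan2(d[1],d[0])),np.linalg.norm(d))
show('gasketfront',c2,[(297,180),(265,320)],.150)
show('gasketback',c2,[(370,185),(340,330)],.150)
P=show('lamp',c1,[(211,251),(225,362),(300,237),(313,353)],.09);
show('cap',c1,[(731,194)],.12)
show('jar',lambda p:p,[(158,194)],.075)
C=cam('side')
show('lampside',lambda p:(220+p[0]/4,190+p[1]/4),[(185,176),(292,170)],.09)
show('lampsidebot',lambda p:(220+p[0]/4,190+p[1]/4),[(197,340),(302,331)],.0)
show('cap',lambda p:(220+p[0]/4,190+p[1]/4),[(328,404)],.12)
show('plate side',lambda p:(220+p[0]/4,190+p[1]/4),[(83,430),(396,474)],.156)
E
```

```text
[[ 0.352 -0.     0.936]
 [-0.936  0.002  0.352]
 [-0.002 -1.     0.   ]]
tray [[587.6, 363.4], [563.8, 228.4], [338.8, 269.1], [362.7, 406.6]]
[0.46323157 0.31688896 0.014     ]
tray yaw of x -10.567839723674153 0.2288085517934946 0.1371453575146136
plate [[559.6, -254.3], [446.4, -222.4]]
[ 0.50298723 -0.2383133   0.156     ]
-15.725231795196727 0.11767495284972881
gasketfront [[532.0, -215.1], [480.4, -201.2]]
gasketback [[529.6, -242.1], [476.1, -228.8]]
lamp [[514.9, 68.2], [464.5, 62.6], [520.4, 27.5], [467.8, 22.6]]
cap [[535.0, -165.0]]
jar [[704.5, 318.9]]
lampside [[462.4, 47.0], [516.6, 50.0]]
lampsidebot [[463.7, 26.8], [518.8, 32.0]]
cap [[533.3, -169.0]]
plate side [[441.9, -222.5], [558.0, -251.5]]
```

Call:
carry_out([
  [[0,0,0.9,0.55,0.7,0,85],[0,0,0.9,0.55,0.75,0,85],[0,0,0.9,0.55,0.75,0,85],[0,0,0.9,0.55,0.75,0,85],[0,0,0.9,0.55,0.75,0,85]],
])

```text
time: 0.65
tool_pos: [0.3306, -0.4356, 0.3035]
tool_rot: [0.638, -0.637, 0.306, -0.306]
contact_force: [0.2, 0.6, -0.5]
gripper_width: 0.999
```

Call:
carry_out([
  [[0,0,0.9,0.55,0.75,0,85],[0,0,0.9,0.55,0.75,0,85],[0,0,0.9,0.55,0.75,0,85],[0,0,0.9,0.55,0.75,0,85],[0,0,0.9,0.55,0.75,0,85]],
])

```text
time: 1.15
tool_pos: [0.4406, -0.2855, 0.3036]
tool_rot: [0.678, -0.678, 0.202, -0.202]
contact_force: [1.0, -0.1, 0.1]
gripper_width: 0.993
```

Call:
carry_out([
  [[0,0,0.9,0.55,0.75,0,85],[0,0,0.9,0.55,0.75,0,85],[0,0,0.9,0.55,0.75,0,85],[0,0,0.9,0.55,0.75,0,85],[0,0,0.9,0,0,0,85]],
])

```text
time: 1.65
tool_pos: [0.5296, -0.1637, 0.3035]
tool_rot: [0.702, -0.701, 0.092, -0.092]
contact_force: [-1.4, -0.5, -0.2]
gripper_width: 0.993
```

```bash
python3 - <<'E'
from h import *
s=state();print(s['time'],s['tool_pos'],s['joint_pos'],q2R(s['tool_rot']).round(3))
im=grab_frame('wrist');cv2.imwrite('pics/w1.png',im)
E
```

```text
1.65 [ 0.52956924 -0.16371226  0.30348506] [-4.34591345e-01 -1.15585288e-01  1.77811935e+00  1.33849805e-03
  1.47964592e+00 -1.73577608e-01] [[ 0.966  0.     0.258]
 [-0.258  0.001  0.966]
 [-0.    -1.     0.001]]
```

View pics/w1.png

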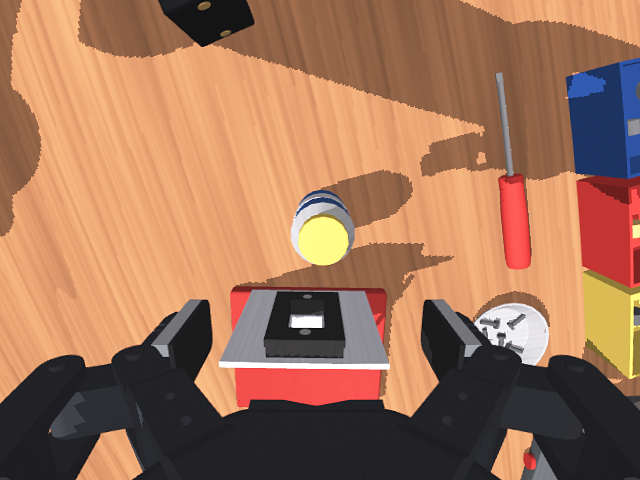

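```bash
python3 - <<'E'
from h import *
s=state();C=cam('wrist',s)
for n,u,v,z in [('cap',323,239.5,.12),('plL',221,362,.156),('plR',388,363,.156),('gfL',265,346,.15),('gfR',344,346,.15),('gbL',265,356,.15),('gbR',344,356,.15)]:
    print(n,onz(C,u,v,z).round(4))
im=cv2.imread('pics/w1.png');cv2.imwrite('pics/w1c.png',cv2.resize(im[180:380,210:410],(600,600),interpolation=cv2.INTER_CUBIC))
E
```

```text
cap [ 0.5344 -0.1638  0.12  ]
plL [ 0.4444 -0.2223  0.156 ]
plR [ 0.5576 -0.253   0.156 ]
gfL [ 0.4764 -0.2211  0.15  ]
gfR [ 0.5305 -0.2354  0.15  ]
gbL [ 0.474  -0.2288  0.15  ]
gbR [ 0.5286 -0.2432  0.15  ]
```

View pics/w1c.png

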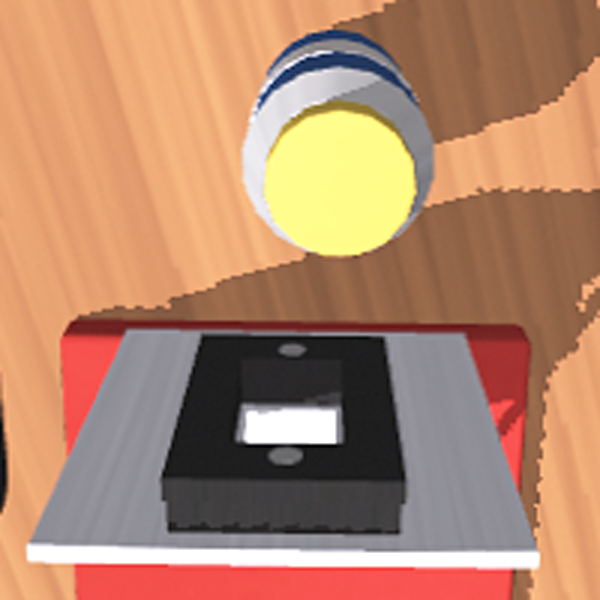

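Call:
carry_out([
  [[0,0,0,0.12,0,-0.9,85],[0,0,0,0,0,-0.9,85],[0,0,0,0,0,-0.9,85],[0,0,0,0,0,-0.9,85],[0,0,0,0,0,-0.5,85]],
])

```text
time: 2.2
tool_pos: [0.5307, -0.1666, 0.136]
tool_rot: [0.701, -0.7, 0.097, -0.093]
contact_force: [-0.3, -0.4, -0.4]
gripper_width: 0.991
```

Call:
carry_out([
  [[0,0,0,0,0,-0.18,85],[0,0,0,0,0,0,45],[0,0,0,0,0,0,45],[0,0,0,0,0,0,45],[0,0,0,0,0,0,45]],
])

```text
time: 2.7
tool_pos: [0.534, -0.1676, 0.1349]
tool_rot: [-0.7, 0.701, -0.093, 0.096]
contact_force: [-1.3, 0.2, 4.4]
gripper_width: 0.592
```

Call:
carry_out([
  [[0,0,0,0,0,0,45],[0,0,0,0,0,0,45],[0,0,0,0,0,0,45]],
])

```text
time: 3.0
tool_pos: [0.534, -0.1676, 0.1349]
tool_rot: [-0.7, 0.701, -0.093, 0.096]
contact_force: [-1.9, -0.1, 6.3]
gripper_width: 0.594
```

```bash
python3 - <<'E'
from h import *
s=state();print(s['time'],s['tool_pos'],s['gripper_width'],s['contact_force'])
im=grab_frame('wrist');cv2.imwrite('pics/w2.png',im)
E
```

```text
3.0 [ 0.53398888 -0.16757709  0.1349005 ] 0.5944330715832439 [-1.87584309 -0.13836793  6.28986363]
```

View pics/w2.png

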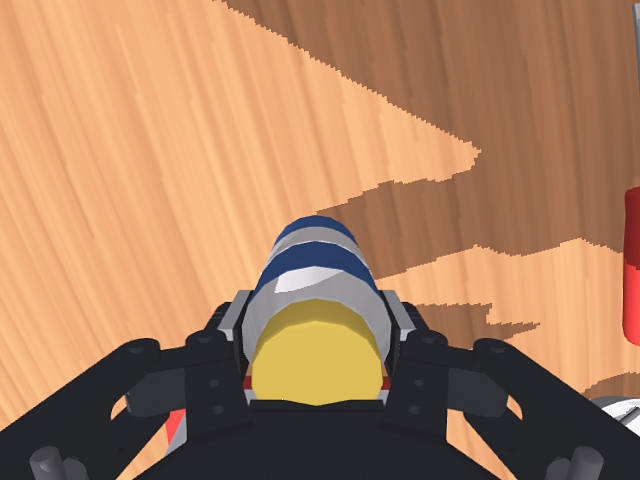

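Call:
carry_out([
  [[0,0,0,0,0,0.3,45],[0,0,0,0,0,0.6,45],[0,0,0,0,0,0.8,45],[0,0,0,0,0.5,0.8,45],[0,0,0,0,0.5,0.5,45]],
])

```text
time: 3.55
tool_pos: [0.5332, -0.1269, 0.2556]
tool_rot: [-0.701, 0.701, -0.094, 0.096]
contact_force: [0.3, 0.8, -2.2]
gripper_width: 0.592
```

```bash
python3 - <<'E'
from h import *
s=state();print(s['time'],s['tool_pos'],s['gripper_width'],s['contact_force'])
im=grab_frame('side');cv2.imwrite('pics/s2.png',im)
E
```

```text
3.55 [ 0.53317686 -0.12692444  0.25563362] 0.5922965060832389 [ 0.33880116  0.81796684 -2.16524431]
```

View pics/s2.png

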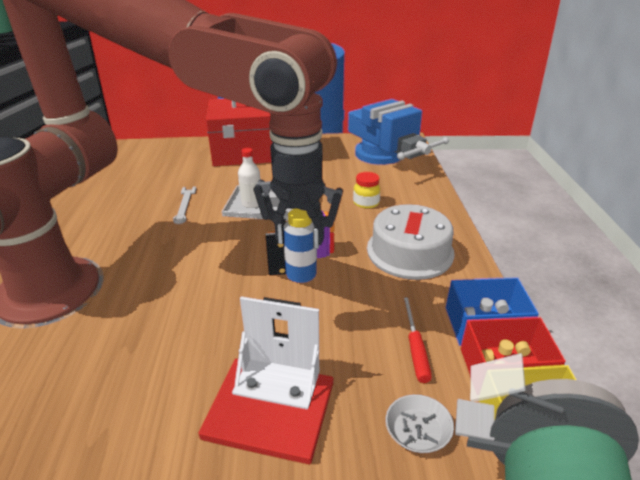

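Call:
carry_out([
  [[0,0,0,0,0.4,0.4,45],[0,0,0,-0.08,0.8,0.2,45],[0,0,0,-0.08,0.95,0,45],[0,0,0,-0.08,0.95,0,45],[0,0,0,-0.08,0.95,0,45]],
])

```text
time: 4.1
tool_pos: [0.519, 0.0367, 0.276]
tool_rot: [0.701, -0.701, 0.096, -0.094]
contact_force: [0.7, 0.4, -2.9]
gripper_width: 0.596
```

Call:
carry_out([
  [[0,0,0,-0.08,0.95,0,45],[0,0,0,0,0.95,0,45],[0,0,0,0,0.95,0,45],[0,0,0,0,0.95,0,45],[0,0,0,0,0.95,0,45]],
])

```text
time: 4.6
tool_pos: [0.5157, 0.2267, 0.2759]
tool_rot: [-0.7, 0.701, -0.095, 0.094]
contact_force: [0.5, -0.7, -2.5]
gripper_width: 0.595
```

Call:
carry_out([
  [[0,0,0,0,0.95,0,45],[0,0,0,0,0.6,0,45],[0,0,0,0,0.3,0,45],[0,0,0,0,0,0,45],[0,0,0,0,0,0,45]],
])

```text
time: 5.1
tool_pos: [0.5166, 0.2983, 0.2762]
tool_rot: [-0.7, 0.701, -0.095, 0.094]
contact_force: [-0.7, 0.1, -2.0]
gripper_width: 0.596
```

```bash
python3 - <<'E'
from h import *
s=state();print(s['time'],s['tool_pos'],s['gripper_width'],s['contact_force'],q2R(s['tool_rot']).round(3))
im=grab_frame('wrist');cv2.imwrite('pics/w3.png',im)
im=grab_frame('top');cv2.imwrite('pics/t3.png',im)
E
```

```text
5.1 [0.51664194 0.29829998 0.27621985] 0.5955714312729318 [-0.67869187  0.1153131  -2.02160044] [[ 0.964 -0.001  0.266]
 [-0.266 -0.001  0.964]
 [-0.001 -1.    -0.001]]
```

View pics/w3.png

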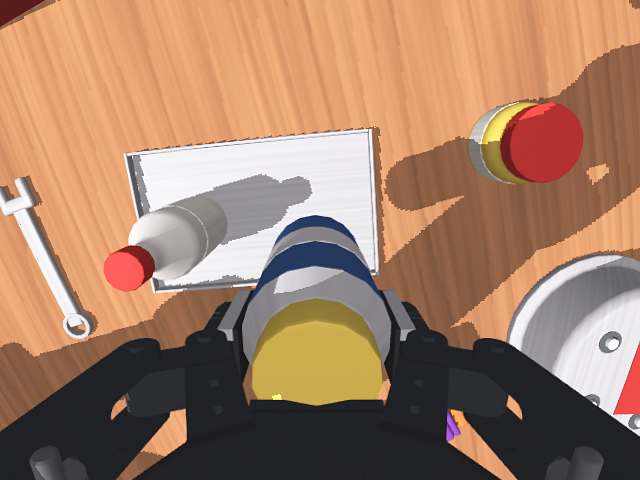

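View pics/t3.png

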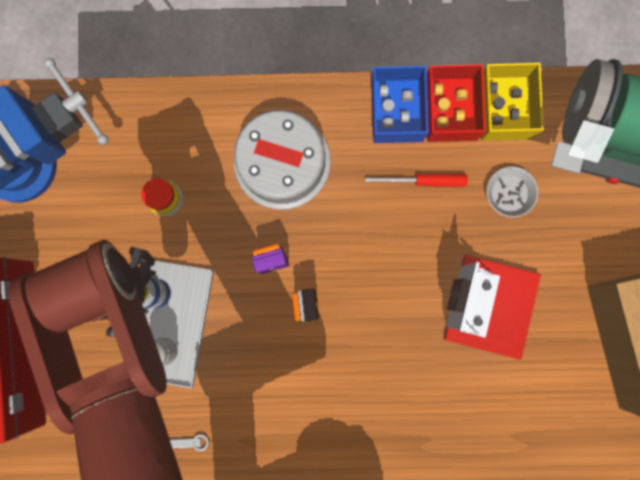

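```bash
python3 - <<'E'
from h import *
C=cam('wrist',dict(tool_rot=state()['tool_rot'],tool_pos=state()['tool_pos']))
P=np.array([onz(C,*p,.014) for p in [(376,128),(378,272),(154,292),(124,153)]]);print(P.round(4),P.mean(0))
E
```

```text
[[0.5914 0.3659 0.014 ]
 [0.5624 0.2328 0.014 ]
 [0.3382 0.272  0.014 ]
 [0.3629 0.4082 0.014 ]] [0.46372308 0.3197314  0.014     ]
```

Call:
carry_out([
  [[0,0,0,0.03,0.2,-0.4,45],[0,0,0,0,0,-0.8,45],[0,0,0,0,0,-0.8,45],[0,0,0,0,0,-0.8,45],[0,0,0,0,0,-0.3,45]],
])

```text
time: 5.7
tool_pos: [0.5156, 0.3056, 0.1473]
tool_rot: [-0.699, 0.702, -0.097, 0.092]
contact_force: [-0.8, -1.2, -3.4]
gripper_width: 0.591
```

Call:
carry_out([
  [[0,0,0,0,0,-0.05,45],[0,0,0,0,0,0,45]],
])

```text
time: 5.9
tool_pos: [0.5185, 0.3071, 0.1513]
tool_rot: [0.701, -0.701, 0.095, -0.095]
contact_force: [1.3, 0.5, -1.7]
gripper_width: 0.592
```

Call:
carry_out([
  [[0,0,0,0,0,-0.1,45],[0,0,0,0,0,-0.08,45],[0,0,0,0,0,-0.06,45],[0,0,0,0,0,0,45]],
])

```text
time: 6.3
tool_pos: [0.518, 0.307, 0.1411]
tool_rot: [-0.701, 0.701, -0.095, 0.095]
contact_force: [-0.9, 0.0, -2.5]
gripper_width: 0.59
```

Call:
carry_out([
  [[0,0,0,0,0,-0.04,45],[0,0,0,0,0,-0.03,45],[0,0,0,0,0,0,45]],
])

```text
time: 6.6
tool_pos: [0.518, 0.307, 0.1381]
tool_rot: [-0.701, 0.701, -0.095, 0.095]
contact_force: [-1.0, -0.5, -2.7]
gripper_width: 0.595
```

Call:
carry_out([
  [[0,0,0,0,0,-0.03,45],[0,0,0,0,0,-0.02,45],[0,0,0,0,0,0,45]],
])

```text
time: 6.9
tool_pos: [0.5183, 0.3073, 0.138]
tool_rot: [0.701, -0.701, 0.095, -0.095]
contact_force: [-4.1, -1.6, 5.8]
gripper_width: 0.596
```

Call:
carry_out([
  [[0,0,0,0,0,0,56],[0,0,0,0,0,0,70],[0,0,0,0,0,0,85],[0,0,0,0,0,0,85],[0,0,0,0,0,0,85]],
])

```text
time: 7.4
tool_pos: [0.5181, 0.307, 0.1362]
tool_rot: [0.701, -0.701, 0.095, -0.095]
contact_force: [-0.3, -0.3, 0.7]
gripper_width: 0.999
```

```bash
python3 - <<'E'
from h import *
s=state();print(s['time'],s['tool_pos'],s['gripper_width'],s['contact_force'])
im=grab_frame('wrist');cv2.imwrite('pics/w4.png',im)
E
```

```text
7.4 [0.51808977 0.30701891 0.13624413] 0.9985518551426553 [-0.26581736 -0.33065824  0.6608245 ]
```

View pics/w4.png

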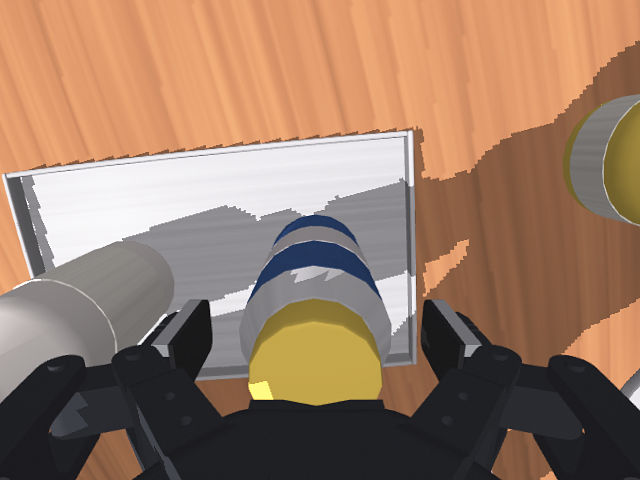

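Call:
carry_out([
  [[0,0,0,0,0,0.3,85],[0,0,0,0,0,0.8,85],[0,0,0,0,0,0.9,85],[0,0,0,0,0,0.9,85],[0,0,0,0,0,0.9,85]],
])

```text
time: 7.95
tool_pos: [0.518, 0.307, 0.2909]
tool_rot: [0.701, -0.701, 0.094, -0.095]
contact_force: [0.1, 0.4, -0.2]
gripper_width: 0.995
```

Call:
carry_out([
  [[0,0,0.9,-0.1,-0.8,0.3,85],[0,0,0.9,-0.1,-0.95,0,85],[0,0,0.9,-0.1,-0.95,0,85],[0,0,0.9,-0.1,-0.95,0,85],[0,0,0.9,-0.1,-0.95,0,85]],
])

```text
time: 8.45
tool_pos: [0.4977, 0.1217, 0.3015]
tool_rot: [0.707, -0.707, -0.018, 0.017]
contact_force: [0.3, 0.1, 0.5]
gripper_width: 0.996
```

Call:
carry_out([
  [[0,0,0.6,-0.1,-0.9,0,85],[0,0,0,0,-0.6,0,85],[0,0,0,0,0,0,85]],
])

```text
time: 8.75
tool_pos: [0.494, 0.0608, 0.3014]
tool_rot: [-0.706, 0.707, 0.03, -0.029]
contact_force: [-0.3, 0.2, 0.3]
gripper_width: 0.996
```

```bash
python3 - <<'E'
from h import *
s=state();print(s['time'],s['tool_pos'],s['gripper_width'],s['contact_force'],q2R(s['tool_rot']).round(3))
im=grab_frame('wrist');cv2.imwrite('pics/w5.png',im)
im=grab_frame('side');cv2.imwrite('pics/s5.png',im)
E
```

```text
8.75 [0.49402811 0.06079295 0.30142482] 0.996240232484466 [-0.25336141  0.18290891  0.33825507] [[ 0.997  0.002 -0.083]
 [ 0.083 -0.001  0.997]
 [ 0.002 -1.    -0.001]]
```

View pics/w5.png

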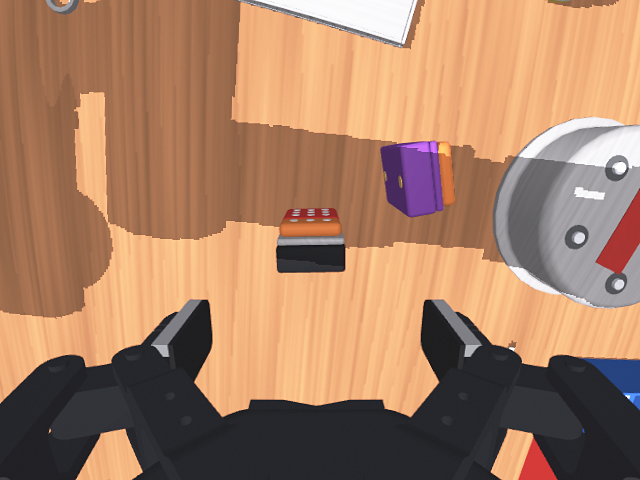

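View pics/s5.png

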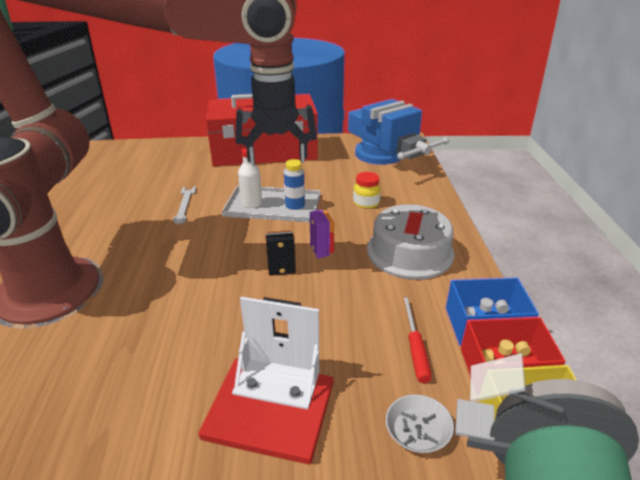

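```bash
python3 - <<'E'
import cv2
im=cv2.imread('pics/w5.png');cv2.imwrite('pics/w5c.png',cv2.resize(im[190:290,260:360],(600,600),interpolation=cv2.INTER_CUBIC))
E
```

```text
(no output)
```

View pics/w5c.png

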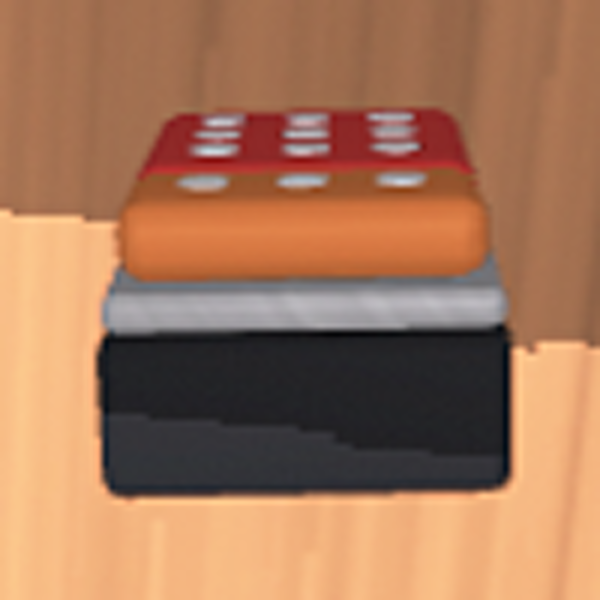

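```bash
python3 - <<'E'
from h import *
s=state();C=cam('wrist',s)
a=onz(C,276.8,272.3,.09);b=onz(C,345.2,271.5,.09);d=b-a;L=np.linalg.norm(d);d/=L;n=np.array([-d[1],d[0],0])
print(a,b,L,np.degrees(np.arctan2(d[1],d[0])),'centre',(a+b)/2+.021*n)
# refine carrier from w1 view
s=dict(tool_pos=[0.52956924,-0.16371226,0.30348506],tool_rot=[0.702,-0.701,0.092,-0.092])
# R exact from print
Rt=np.array([[.966,0,.258],[-.258,.001,.966],[0,-1,.001]])
from scipy.spatial.transform import Rotation as R
q=R.from_matrix(Rt).as_quat();s['tool_rot']=[q[3],q[0],q[1],q[2]]
C=cam('wrist',s)
for nm,p,z in [('plate',[(220.3,361.7),(389.3,363.7)],.156),('gf',[(264,338.7),(345,339)],.15),('gb',[(266,357),(343.3,357)],.15)]:
    a,b=[onz(C,*x,z) for x in p];d=b-a;print(nm,a.round(4),b.round(4),((a+b)/2).round(4),np.linalg.norm(d),np.degrees(np.arctan2(d[1],d[0])))
E
```

```text
[0.46449901 0.027743   0.09      ] [0.5213393  0.03337059 0.09      ] 0.057118190373621924 5.654255981397191 centre [0.49085012 0.05145462 0.09      ]
plate [ 0.4448 -0.2206  0.156 ] [ 0.5591 -0.2525  0.156 ] [ 0.5019 -0.2365  0.156 ] 0.11872893872273954 -15.603261985758298
gf [ 0.4783 -0.2139  0.15  ] [ 0.5333 -0.2288  0.15  ] [ 0.5058 -0.2213  0.15  ] 0.0569716640464798 -15.08727813548778
gb [ 0.4752 -0.2284  0.15  ] [ 0.5287 -0.2425  0.15  ] [ 0.502  -0.2354  0.15  ] 0.05530996677805122 -14.828077244151716
```

Call:
carry_out([
  [[0,0,0.2,-0.07,-0.25,0,85],[0,0,0,0,0,-0.6,85],[0,0,0,0,0,-0.9,85],[0,0,0,0,0,-0.9,85],[0,0,0,0,0,-0.9,85]],
])

```text
time: 9.35
tool_pos: [0.4915, 0.0544, 0.1677]
tool_rot: [0.706, -0.706, -0.037, 0.036]
contact_force: [0.1, -0.1, -0.5]
gripper_width: 0.994
```

Call:
carry_out([
  [[0,0,0,0,0,-0.6,85],[0,0,0,0,0,-0.4,85],[0,0,0,0,0,-0.2,85],[0,0,0,0,0,0,85]],
])

```text
time: 9.75
tool_pos: [0.4907, 0.0539, 0.1194]
tool_rot: [0.706, -0.706, -0.036, 0.037]
contact_force: [-0.3, -0.6, -0.3]
gripper_width: 0.995
```

```bash
python3 - <<'E'
from h import *
s=state();print(s['time'],s['tool_pos'],s['contact_force'],q2R(s['tool_rot']).round(3))
im=grab_frame('wrist');cv2.imwrite('pics/w6.png',im)
E
```

```text
9.75 [0.49070209 0.05394108 0.11940375] [-0.26111613 -0.58011227 -0.33956749] [[ 0.995 -0.002 -0.103]
 [ 0.103  0.     0.995]
 [-0.002 -1.     0.001]]
```

View pics/w6.png

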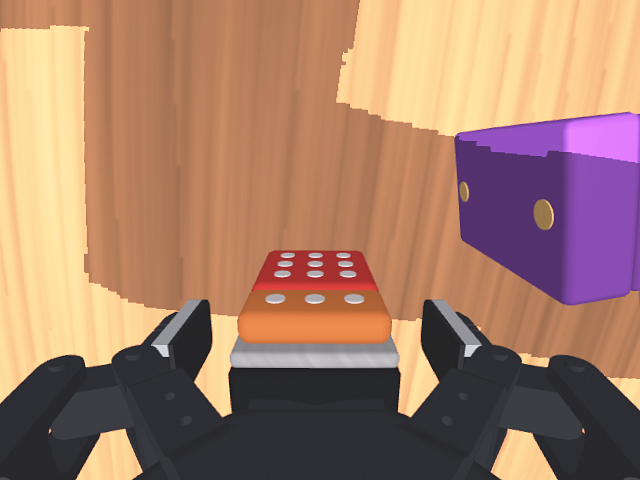

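Call:
carry_out([
  [[0,0,0,0,-0.17,-0.1,85],[0,0,0,0,0,-0.15,85],[0,0,0,0,0,0,85],[0,0,0,0,0,0,50],[0,0,0,0,0,0,50]],
])

```text
time: 10.3
tool_pos: [0.4913, 0.0462, 0.1106]
tool_rot: [-0.706, 0.706, 0.036, -0.036]
contact_force: [-6.3, -0.2, 6.6]
gripper_width: 0.688
```

Call:
carry_out([
  [[0,0,0,0,0,0,50],[0,0,0,0,0,0,50],[0,0,0,0,0,0,50],[0,0,0,0,0,0,50]],
])

```text
time: 10.7
tool_pos: [0.4916, 0.0462, 0.1108]
tool_rot: [-0.706, 0.706, 0.036, -0.036]
contact_force: [-0.5, 0.2, 2.6]
gripper_width: 0.674
```

```bash
python3 - <<'E'
from h import *
s=state();print(s['time'],s['tool_pos'],s['contact_force'],s['gripper_width'],q2R(s['tool_rot']).round(3))
im=grab_frame('wrist');cv2.imwrite('pics/w7.png',im)
E
```

```text
10.7 [0.49162145 0.04621286 0.11079759] [-0.46192987  0.16478774  2.62256488] 0.6736489077206236 [[ 0.995  0.001 -0.101]
 [ 0.101 -0.     0.995]
 [ 0.001 -1.    -0.   ]]
```

View pics/w7.png

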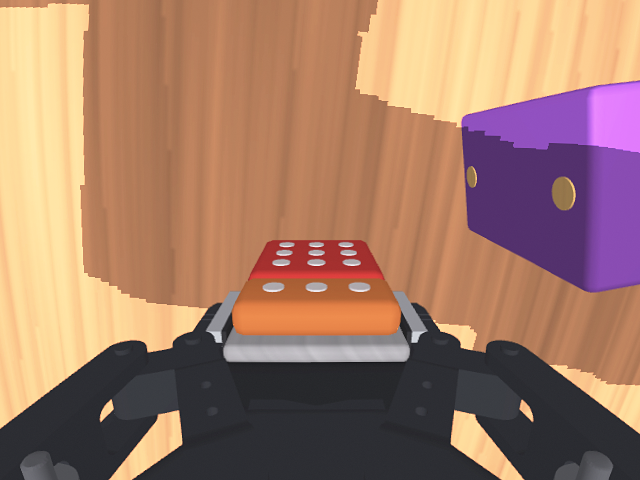

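Call:
carry_out([
  [[0,0,0,0,0,0.2,50],[0,0,0,0,0,0.4,50],[0,0,0,0,0,0.4,50],[0,0,0,0,0,0.4,50],[0,0,0,0,0,0.1,50]],
])

```text
time: 11.25
tool_pos: [0.4917, 0.0463, 0.1717]
tool_rot: [-0.706, 0.706, 0.037, -0.035]
contact_force: [-0.2, 0.2, -2.0]
gripper_width: 0.673
```

Call:
carry_out([
  [[0,0,-0.4,0,-0.3,0,50],[0,0,-0.75,0.1,-0.7,0,50],[0,0,-0.75,0.1,-0.8,0,50],[0,0,-0.75,0.1,-0.8,0,50],[0,0,-0.75,0.1,-0.8,0,50]],
])

```text
time: 11.75
tool_pos: [0.5061, -0.0914, 0.1686]
tool_rot: [0.706, -0.705, 0.05, -0.048]
contact_force: [0.3, 0.5, -2.8]
gripper_width: 0.669
```

Call:
carry_out([
  [[0,0,-0.75,0.1,-0.8,0,50],[0,0,-0.75,0.1,-0.7,0,50],[0,0,-0.35,0,-0.3,0,50],[0,0,0,0,0,0,50],[0,0,0,0,0,0,50]],
])

```text
time: 12.25
tool_pos: [0.5145, -0.1612, 0.1693]
tool_rot: [0.701, -0.7, 0.094, -0.093]
contact_force: [0.1, -0.5, -2.4]
gripper_width: 0.672
```

```bash
python3 - <<'E'
from h import *
s=state();print(s['time'],s['tool_pos'],s['contact_force'],s['gripper_width'],q2R(s['tool_rot']).round(3))
im=grab_frame('wrist');cv2.imwrite('pics/w8.png',im)
im=grab_frame('side');cv2.imwrite('pics/s8.png',im)
im=grab_frame('top');cv2.imwrite('pics/t8.png',im)
E
```

```text
12.25 [ 0.51449796 -0.16123873  0.16927991] [ 0.07033796 -0.48755183 -2.36975819] 0.6716645616461608 [[ 0.965 -0.002  0.262]
 [-0.262  0.001  0.965]
 [-0.002 -1.     0.001]]
```

View pics/w8.png

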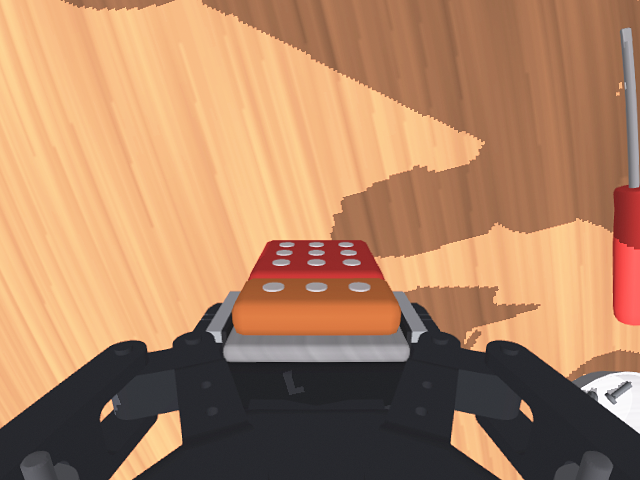

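View pics/s8.png

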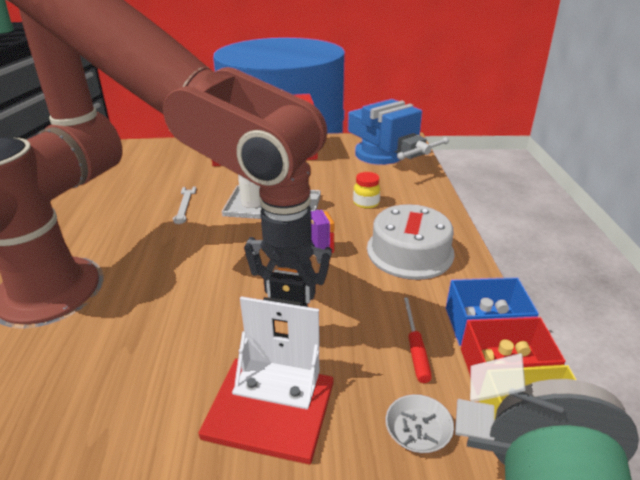

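View pics/t8.png

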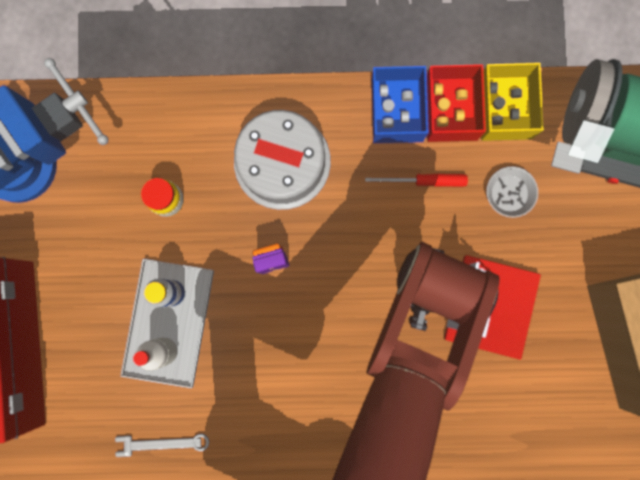

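```bash
python3 - <<'E'
from h import *
C=cam('side');yaw=np.radians(-15.2)
X=np.array([np.cos(yaw),np.sin(yaw),0]);n=np.array([-np.sin(yaw),np.cos(yaw),0]);Z=np.array([0,0,1.])
tcp=np.array([.5145,-.1612,.1693]);lc=tcp+.0045*n-.0658*Z
g=np.array([.506,-.2225,.105]);print('lamp rel gasket: x,n,z',(lc-g)@X,(lc-g)@n,(lc-g)@Z)
im=cv2.imread('pics/s8.png');x0,y0,w=220,250,130
S=600/w
big=cv2.resize(im[y0:y0+w,x0:x0+w],(600,600),interpolation=cv2.INTER_CUBIC)
def poly(P,c):
    q=((proj(C,np.array(P))-[x0,y0]+.5)*S).astype(int);cv2.polylines(big,[q],True,c,1)
b=lc-.021*n
poly([b+X*sx*.029+Z*sz*.045 for sx,sz in [(-1,-1),(1,-1),(1,1),(-1,1)]],(0,255,0))
p=g-.019*n
poly([p+X*sx*.060+Z*(z-.105) for sx,z in [(-1,.02),(1,.02),(1,.156),(-1,.156)]],(255,0,0))
poly([g+X*sx*.029-n*d+Z*.045 for sx,d in [(-1,0),(1,0),(1,.015),(-1,.015)]],(0,0,255))
cv2.imwrite('pics/s8c.png',big)
E
```

```text
lamp rel gasket: x,n,z -0.007869556447670425 0.06588411912960002 -0.0014999999999999875
```

View pics/s8c.png

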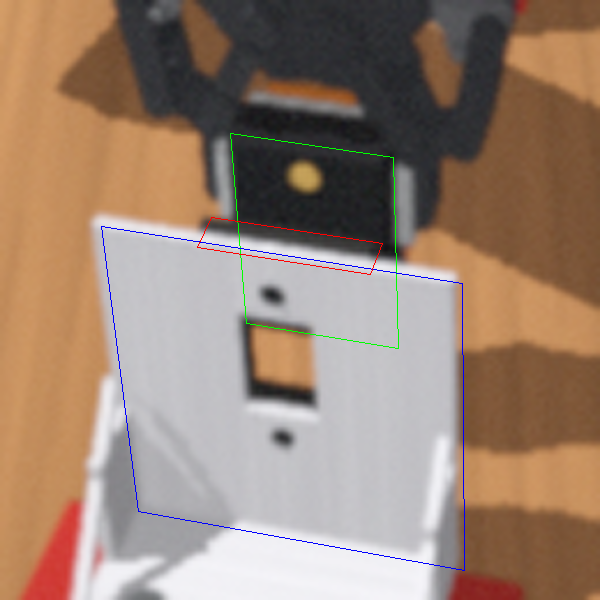

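Call:
carry_out([
  [[0,0,0,0.17,-0.04,0.04,50],[0,0,0,-0.07,-0.25,0,50],[0,0,0,-0.1,-0.35,0,50],[0,0,0,-0.06,-0.25,0,50],[0,0,0,0,0,0,50]],
])

```text
time: 12.9
tool_pos: [0.5124, -0.1991, 0.172]
tool_rot: [-0.701, 0.701, -0.094, 0.094]
contact_force: [0.3, -0.8, -1.9]
gripper_width: 0.674
```

```bash
cat > rel.py <<'E'
from h import *
s=state();yaw=np.radians(-15.2)
X=np.array([np.cos(yaw),np.sin(yaw),0]);n=np.array([-np.sin(yaw),np.cos(yaw),0]);Z=np.array([0,0,1.])
lc=s['tool_pos']+.0045*n-.0658*Z;g=np.array([.505,-.2222,.105]);f=s['contact_force']
Rt=q2R(s['tool_rot'])
print(s['time'],s['tool_pos'].round(4),'rel mm x,n,z',(1000*np.array([(lc-g)@X,(lc-g)@n-.021,(lc-g)@Z])).round(1),'F x,n,z',round(f@X,2),round(f@n,2),round(f[2],2),'yaw',np.degrees(np.arctan2(Rt[1,0],Rt[0,0])).round(2),'tilt',Rt[:,1].round(4))
E
python3 rel.py; python3 -c "
from h import *
cv2.imwrite('pics/s9.png',cv2.resize(grab_frame('side')[250:380,220:350],(600,600),interpolation=cv2.INTER_CUBIC))"
```

```text
12.9 [ 0.5124 -0.1991  0.172 ] rel mm x,n,z [1.1 7.8 1.2] F x,n,z 0.45 -0.69 -1.94 yaw -15.32 tilt [ 0.e+00 -4.e-04 -1.e+00]
```

View pics/s9.png

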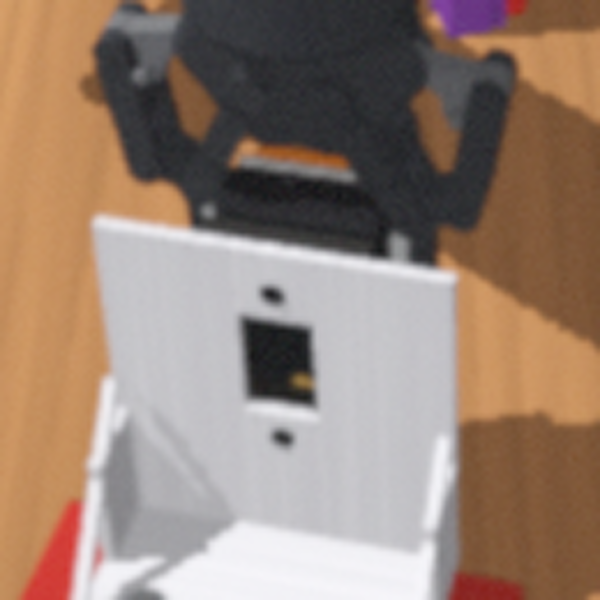

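```bash
cat > ins.py <<'E'
from h import *
C=cam('side');yaw=np.radians(-15.2)
X=np.array([np.cos(yaw),np.sin(yaw),0]);n=np.array([-np.sin(yaw),np.cos(yaw),0]);g=np.array([.505,-.2222,.105])
def at(u,v,d):
    t,r=ray(C,u,v); k=((g+n*d-t)@n)/(r@n); P=t+r*k-g; return (1000*np.array([P@X,P[2]])).round(1)
f=lambda x,y:(220+x/600*130-.5,250+y/600*130-.5)
print('holes',at(*f(272,295),-.019),at(*f(283,438),-.019))
print('plate top corners',at(*f(97,217),-.019),at(*f(456,276),-.019))
for d in (.006,.008,.010): print('insert',at(*f(302,380),d))
print('window',at(*f(240,316),-.019),at(*f(312,326),-.019),at(*f(317,408),-.019),at(*f(248,405),-.019))
E
python3 ins.py
```

```text
holes [-2.3 32.9] [ -2.1 -33.4]
plate top corners [-59.9  55. ] [58.8 53.6]
insert [ -2.4 -30.2]
insert [ -3.1 -32.3]
insert [ -3.8 -34.4]
window [-13.8  21.1] [10.7 21.9] [ 10.7 -15.9] [-13.7 -20.1]
```

Call:
carry_out([
  [[0,0,0,-0.02,-0.06,-0.02,50],[0,0,0,-0.02,-0.06,0,50],[0,0,0,0,0,0,50]],
])

```text
time: 13.25
tool_pos: [0.5112, -0.2022, 0.171]
tool_rot: [0.701, -0.701, 0.093, -0.093]
contact_force: [0.3, -0.7, -2.8]
gripper_width: 0.672
```

```bash
python3 rel.py
```

```text
13.25 [ 0.5112 -0.2022  0.171 ] rel mm x,n,z [0.7 4.4 0.2] F x,n,z 0.46 -0.61 -2.76 yaw -15.19 tilt [-1.e-04  0.e+00 -1.e+00]
```

Call:
carry_out([
  [[0,0,0,-0.013,-0.05,0,50],[0,0,0,0,0,0,50],[0,0,0,0,0,0,50]],
])

```text
time: 13.55
tool_pos: [0.5107, -0.2039, 0.171]
tool_rot: [0.701, -0.701, 0.093, -0.093]
contact_force: [0.2, 1.3, -1.5]
gripper_width: 0.677
```

```bash
python3 rel.py
```

```text
13.55 [ 0.5107 -0.2039  0.171 ] rel mm x,n,z [0.7 2.7 0.2] F x,n,z -0.17 1.3 -1.55 yaw -15.18 tilt [-1.e-04  6.e-04 -1.e+00]
```

Call:
carry_out([
  [[0,0,0,-0.013,-0.05,0,50],[0,0,0,0,0,0,50],[0,0,0,0,0,0,50]],
])

```text
time: 13.85
tool_pos: [0.5103, -0.2057, 0.1711]
tool_rot: [0.701, -0.7, 0.094, -0.093]
contact_force: [0.7, 5.0, -2.4]
gripper_width: 0.673
```

```bash
python3 rel.py
```

```text
13.85 [ 0.5103 -0.2057  0.1711] rel mm x,n,z [0.7 0.8 0.3] F x,n,z -0.65 4.96 -2.36 yaw -15.19 tilt [ 0.      0.0012 -1.    ]
```

```bash
python3 -c "
from h import *
cv2.imwrite('pics/s10.png',cv2.resize(grab_frame('side')[250:380,220:350],(600,600),interpolation=cv2.INTER_CUBIC))
cv2.imwrite('pics/w10.png',grab_frame('wrist'))"
```

```text
(no output)
```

View pics/s10.png

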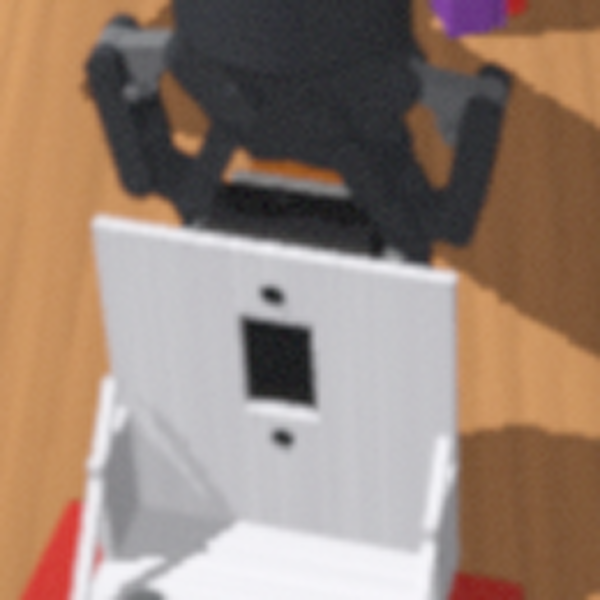

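View pics/w10.png

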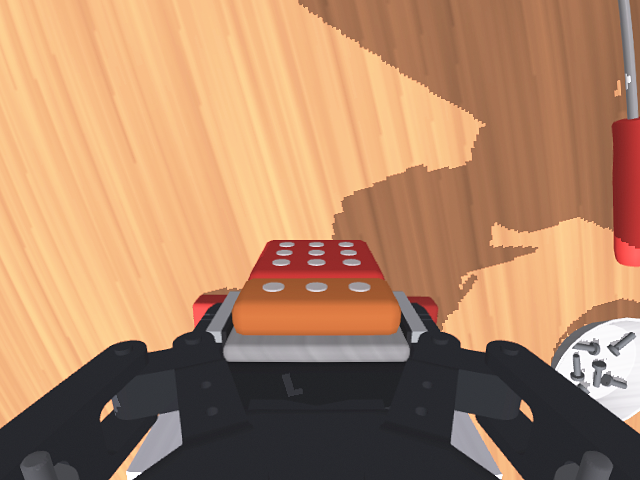

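Call:
carry_out([
  [[0,0,0,-0.01,-0.035,0,50],[0,0,0,-0.008,-0.03,0,50],[0,0,0,0,0,0,50],[0,0,0,0,0,0,50]],
])

```text
time: 14.35
tool_pos: [0.5097, -0.2077, 0.1711]
tool_rot: [0.702, -0.7, 0.094, -0.094]
contact_force: [1.3, 8.4, -0.4]
gripper_width: 0.669
```

```bash
python3 rel.py
```

```text
14.35 [ 0.5097 -0.2077  0.1711] rel mm x,n,z [ 0.7 -1.3  0.3] F x,n,z -0.96 8.44 -0.43 yaw -15.2 tilt [ 4.0e-04  2.7e-03 -1.0e+00]
```

Call:
carry_out([
  [[0,0,0,-0.004,-0.015,0,50],[0,0,0,0,0,0,50],[0,0,0,0,0,0,50],[0,0,0,0,0,0,50],[0,0,0,0,0,0,50]],
])

```text
time: 14.85
tool_pos: [0.5096, -0.2081, 0.1711]
tool_rot: [0.702, -0.7, 0.094, -0.094]
contact_force: [1.5, 8.8, -1.3]
gripper_width: 0.668
```

```bash
python3 rel.py
```

```text
14.85 [ 0.5096 -0.2081  0.1711] rel mm x,n,z [ 0.7 -1.7  0.3] F x,n,z -0.86 8.94 -1.31 yaw -15.2 tilt [ 4.0e-04  3.1e-03 -1.0e+00]
```

Call:
carry_out([
  [[0,0,0,0,0,0,50],[0,0,0,0,0,0,50],[0,0,0,0,0,0,50],[0,0,0,0,0,0,50],[0,0,0,0,0,0,50]],
])

```text
time: 15.35
tool_pos: [0.5096, -0.2081, 0.1711]
tool_rot: [0.702, -0.7, 0.094, -0.094]
contact_force: [1.5, 8.6, -0.8]
gripper_width: 0.673
```

```bash
python3 rel.py;python3 -c "
from h import *
cv2.imwrite('pics/s11.png',grab_frame('side'))
cv2.imwrite('pics/w11.png',grab_frame('wrist'))
print(state()['joint_vel'].round(4))"; python3 rel.py
```

```text
15.35 [ 0.5096 -0.2081  0.1711] rel mm x,n,z [ 0.7 -1.7  0.3] F x,n,z -0.82 8.73 -0.83 yaw -15.2 tilt [ 4.0e-04  3.1e-03 -1.0e+00]
[-0.      0.0011  0.0002 -0.0006 -0.0002 -0.0011]
15.45 [ 0.5096 -0.2081  0.1711] rel mm x,n,z [ 0.7 -1.7  0.3] F x,n,z -0.44 8.77 -1.07 yaw -15.2 tilt [ 4.0e-04  3.1e-03 -1.0e+00]
```

View pics/s11.png

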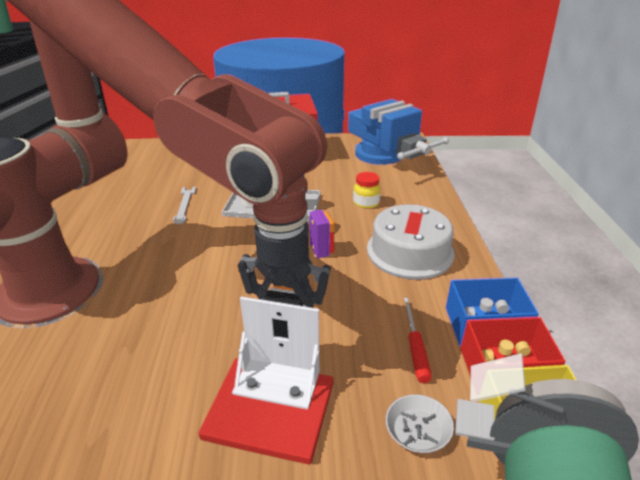

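View pics/w11.png

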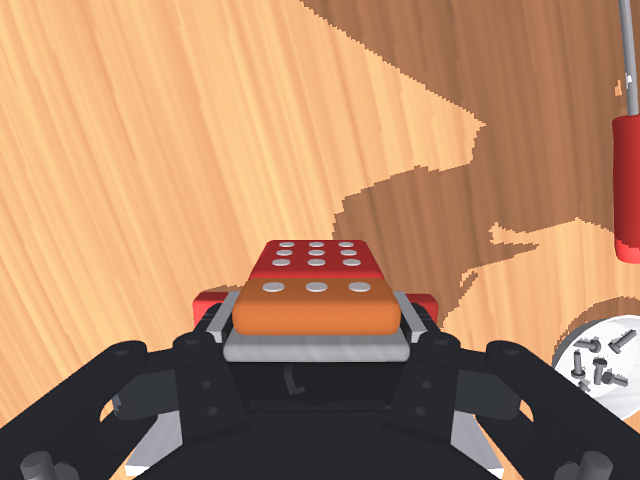

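```bash
python3 -c "
from plant import job_done
print(job_done())"; python3 rel.py
```

```text
the job is handed in; nothing more can be done
None
the job is handed in; nothing more can be done
```

The spray can is standing in the free half of the tray, released. The lamp is held against the gasket with a steady push, and I handed the job in with it held there. No verdict came back, so what follows are my own last measurements.

- **Can:** after release it stood upright in the side and top pictures, about 55 mm from the tray's middle on the free side. I did not look at it closely again after that.
- **Lamp:** I gripped the black-backed lamp, not the purple look-alike, by its narrow sides and pressed its back on the gasket with the amber part up.
- **Push:** the force reading was steady at about 8.8 N. It read -0.65 N before contact, so the net push is about 9.4 N, slightly below the 10 N you asked for.
- **Alignment:** I estimate the lamp within about 1 mm sideways and in height, with the tool tilted about 0.003 rad. The side camera put it about 0.8 mm off on one side and the wrist-camera model about 0.7–1.1 mm off on the other. I left it between the two.
- **Contact point:** the lamp touched the gasket about 3 mm earlier than my position estimate said, so I set the push by the measured force instead of the position.
- **Other items:** nothing else on the bench appeared to move in the pictures, and I finished at 15.45 s of the 67 s allowed.

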